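# Click the mixer battery onto its charging stand and switch it on

### The arm

A 6-joint arm with a two-finger parallel gripper is mounted at the origin on the work surface. World frame = base frame: x ahead of the robot, y to its left, z up, the work surface at z = 0. Lengths are in m, angles in rad, forces in N, time in s.
With the tool pointing down it reaches from about 0.3 to 0.775 m from the base axis. Payload 14.6 kg.
Tool frame: the origin (TCP) lies at the very end of the fingers, on their centre line; the grasp point (between the pads) lies 19 mm behind it; z points along the fingers, y is the line along which they close (so a half turn about z gives the same grasp; the last joint's range is limited). The gripper opens to 94 mm and grips with 3 to 60 N. Pads are 16 mm wide; open, the fingers measure 119 mm over their backs; the gripper's body (75 mm by 177 mm) begins 78 mm behind the grasp point.
Start: joints at [-1.221, 0.3, 1.521, -0, 1.321, -0.067], TCP at [0.223, -0.503, 0.205] pointing down, gripper open.
Joint ranges: [-3.03, 3.03], [-0.79, 2.21], [0.23, 2.52], [-1.04, 4.18], [0, 3.07], [-2.55, 2.55]. Speed limits (rad/s): [2.22, 2.22, 2.57, 3.14, 3.14, 3.14].

### API

Orientations are given as a rotation vector (axis times angle).
In Python, from cell import * gives the robot as it stands. Calls block until the motion is done:
- goto(position, orientation): joint-space move of the TCP to a pose.
- servo_line(position, orientation=None, vel=0.15, f_stop=None): straight line of the TCP; orientation=None keeps the orientation; vel is the mean speed in m/s. With f_stop (N) it stops when the force on the tool has changed by that much, and returns True; else False.
- movej(angles): joint-space move.
- command_gripper(opening, newtons=None): finger opening in m; newtons is the grip in N (None keeps the last); returns when the fingers have stopped.
- pause(seconds).
- inverse_kinematics(position, orientation): joint angles nearest the present ones, or None.
- observe(): the state.
- grab_frame(name): name is "scene" or "top" or "wrist"; returns a dict with "color" (384x512x3 uint8, red, green, blue), "range_z" (384x512 float32, m along the optical axis (not along the pixel's ray), 0 where there is no reading), "camera_matrix" (3x3 intrinsics, pixels), "dist_coeffs" ([k1, k2, p1, p2, k3] as OpenCV has them; the pictures are not rectified), "rvec" (rotation vector, rad) and "tvec" (3), from world to camera coordinates, as OpenCV has them; the wrist camera has in their place "mount" (4x4, takes a point from camera to tool coordinates, whose origin is the TCP and whose axes are the flange's). Camera axes: x right, y down, z forward; pixel columns grow to the right and rows downward; lengths in m; the calibration is good to about 2 mm. A picture is of the moment at which its call begins: read the wrist's pose just before it.
A pose or a line that the arm cannot do raises MotionError and nothing moves.
- close_job(): hands the job in; it is judged then, once.
The state is a dict: "time": time; "joint_pos": joint angles; "joint_vel": joint speeds; "tau": joint torques, N m; "tool_pos": TCP position; "tcp_rot": TCP orientation; "wrist_force": force on the tool from outside, world axes, zero at the start; "torque": the same for the moment, N m; "opening": finger opening in m; "grip_force": force on a finger pad.
Only numpy, scipy, OpenCV 4.12 (cv2) and the standard library are available. Lean on these libraries where they do the work, as an engineer would, in place of code of your own. Each camera call takes 0.05 s, during which the arm holds its last target. There are 200 camera calls.

### The job

Slide the orange battery pack, copper-contact end first, down the sloping rail of the charging stand from its open upper end, under the two steel lips, until it clicks fully home against the lower stop. Then throw the stand's red-knobbed lever right over into the green-marked notch. Leave the steel bowl, the glass jar and the pink dumpling mould where they are.

Things in the scene. Friction and masses are not known exactly. Their poses are not given: they have to be found in the camera images.
- pack: Loose battery pack, 0.3-0.65 kg, on its flat foot: orange body 110 (x) x 44 (y) mm, on a black foot plate 110 x 72 x 8 mm (juts out 14 mm on each long side); 60 mm high in all. Origin: centre of underside; z up, x along its length. The -x end is the nose with copper contacts (end face and top). Underside pocket for the detent: x = -29 to -0.5 mm, 25 mm wide, 8 deep.
- pack_grip (a point): Middle of the orange body, 42 mm above the pack's underside: grip here across the 44 mm width. Fingertips must stay 21 mm or more above the underside to pass over the rail's lips.
- pack_nose (a point): Middle of the lower edge of the pack's nose (copper) end, 55 mm from the pack's origin along its -x.
- rail: Sloping rail of the fixed white and grey charging stand. Frame tilted 30 deg: x runs UP the slope (away from the robot at yaw 0), y across, z square to the deck. Origin: on the deck, 60 mm above the counter; pack fully home = its origin and axes match the rail's. Deck 110 mm wide, x = -65 to 150 mm. Lower stop: 18 mm high wall, face at x = -55.5 mm. The pack is slid down, in -x.
- rail_mouth (a point): Where the lips begin, mid-deck at rail x = 20 mm. From here down to the stop: side walls with inner faces at y = +-38 mm (2 mm clear of the foot each side) and steel lips, inner edges y = +-28 mm, 10 to 15 mm above the deck. Up-slope of here the lip ends turn up (to x = 38 mm, 20 mm above the deck) and 10 mm high guide walls flare to y = +-47 mm at x = 84 mm.
- rail_entry (a point): Point on the open upper deck at rail x = 110 mm, y = 0: set the pack's origin about here, flat on the deck, nose down the slope, clear of the lips, and slide it down in -x.
- detent (a joint): Sprung brass bump, 16 mm wide, in the deck at rail x = -15 mm; value in m: 0 = up, 4 mm proud (free, or caught in the pack's pocket); about 0.004 = pressed down by a passing pack. The nose meets it with the pack's origin at rail x about 52 mm; passing it takes 5 to 15 N along the rail (weight alone is too little); it springs up into the pocket when the pack is home.
- lever_tip (a point): Centre of the red ball knob (28 mm diameter) atop the lever, on the white box left (+y) of the rail. A 12 mm steel stalk runs 90 mm from the knob down to the pivot.
- lever_pivot (a point): Pivot of the lever, 45 mm above the counter in the white box. The lever swings upright in the level direction in which the rail rises; the box top (50 mm high) has a red mark at the low end, a green one at the high end.
- lever (a joint): Lever angle in rad: 0 = off, leaning 29 degrees from upright towards the stand's low end, red mark; 1.0 = on, leaning as far towards its high end, green-marked notch. Over-centre spring: it holds at either end and flips past the middle (0.5); it takes about 2 N square to the stalk at the knob, up to 10 N if pushed level.
- bowl: Stainless mixing bowl, 200 mm across, 75 mm high, bystander. Origin: centre of the underside.
- jar: Empty open glass jar, 80 mm across, 110 mm high, bystander. Origin: centre of the underside.
- press: Pink plastic dumpling press mould, 90 x 126 mm, 28 mm high, bystander. Origin: centre of the underside.
Not all that is in view belongs to the job. Several things look just like the pack: the one meant starts nearest to the robot's base.

How it is judged:
By the outcome, as a careful person would: the job done as asked, in the order asked, and still so for the second after the job is handed in, with the robot touching nothing.
It also fails if it takes over 54 s, if anything falls off the work surface, if the arm or the gripper's body presses on something with over 40 N, if the wrist force passes 120 N, or if a joint passes its speed limit or range.

## Working session

There is one attempt and no reset: what is moved stays moved. The work goes in short steps, each a Python script; the robot and the scene stay as the last script left them, time stands still between calls to the robot, and variables do not carry over. Pictures are saved under pics/ and viewed, at most 10 in all, crops included, and the job is handed in when it is done.

```bash
mkdir -p pics; ls; cat > h.py <<'E'
from cell import *
import numpy as np, cv2
from scipy.spatial.transform import Rotation as R
def cloud(f, T=None):
    K=np.array(f["camera_matrix"]);d=np.array(f["dist_coeffs"]);z=f["range_z"]
    h,w=z.shape;u,v=np.meshgrid(np.arange(w),np.arange(h))
    n=cv2.undistortPoints(np.stack([u,v],-1).reshape(-1,1,2).astype(float),K,d).reshape(h,w,2)
    p=np.dstack([n*z[...,None],z])
    if T is None:
        Rm=cv2.Rodrigues(np.array(f["rvec"],float))[0]
        p=(p-np.array(f["tvec"]).ravel())@Rm
    else: p=p@T[:3,:3].T+T[:3,3]
    p[z<=0]=np.nan
    return p
E
python3 - <<'E'
from h import *
for n in ("scene","top"):
    f=grab_frame(n); np.savez(n+".npz",p=cloud(f),c=f["color"])
a=[np.load(n+".npz")["c"] for n in ("scene","top")]
cv2.imwrite("pics/a.png",cv2.cvtColor(cv2.resize(a[0],(800,600)),cv2.COLOR_RGB2BGR))
cv2.imwrite("pics/b.png",cv2.cvtColor(cv2.resize(a[1],(800,600)),cv2.COLOR_RGB2BGR))
print(observe())
E
```

```text
pics
{'time': 0.1, 'joint_pos': array([-1.22058210e+00,  3.00432380e-01,  1.52152586e+00,  1.53341188e-05,
        1.32073907e+00, -6.65986438e-02]), 'joint_vel': array([ 0.0021836 , -0.00062032, -0.00097192,  0.00095176, -0.00084046,
       -0.00039099]), 'tau': array([ 2.21737464e-03, -5.32644582e+01, -3.53281903e+01,  7.10275839e-02,
        2.35299126e-02, -6.33047534e-05]), 'tool_pos': array([ 0.2225824 , -0.50267542,  0.20493094]), 'tcp_rot': array([-3.07254372e+00, -6.49766378e-01,  2.22062077e-04]), 'wrist_force': array([ 0.17522512, -0.06936194, -0.32857159]), 'torque': array([ 0.00964432,  0.08017882, -0.004643  ]), 'grip_force': 0.0, 'opening': 0.09392444118394534}
```

View pics/a.png

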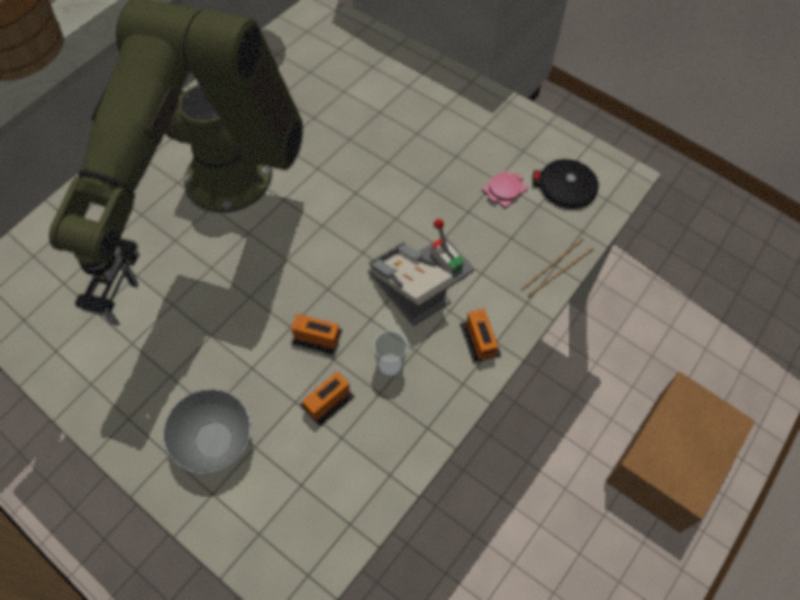

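View pics/b.png

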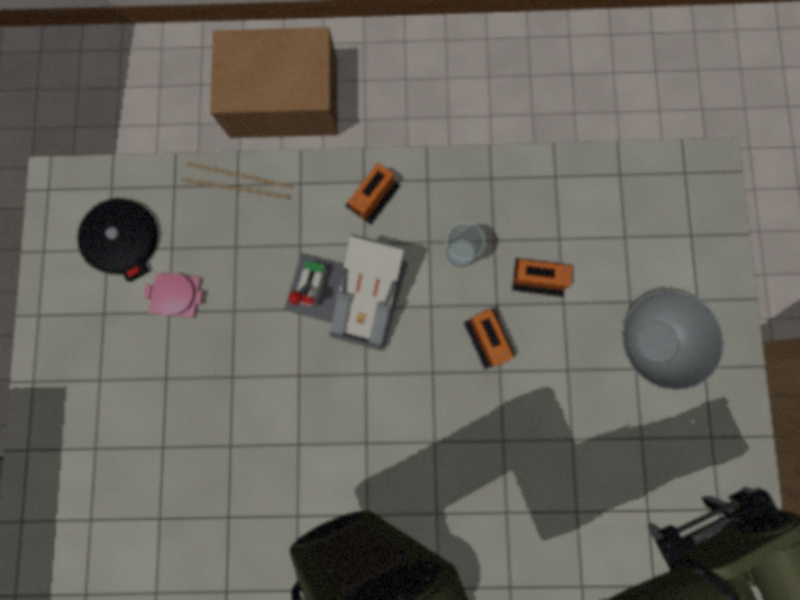

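The scene shows three orange packs. In the top view they sit at about (490,337), (543,276) and (374,192), and the first is nearest the base. The stand is at (370,290), rising up the image and slightly right. The lever knob is at (296,298), the jar at (466,245), and the bowl and mould are away from the path. Next I'll measure from the clouds.

```bash
cat > m.py <<'E'
from h import *
for n in ("scene","top"):
    D=np.load(n+".npz");p=D["p"];c=D["c"];hsv=cv2.cvtColor(c,cv2.COLOR_RGB2HSV)
    z=p[...,2]
    o=((hsv[...,0]>4)&(hsv[...,0]<17)&(hsv[...,1]>150)&(z>0.03)&(z<.1)).astype(np.uint8)
    k,l,s,ce=cv2.connectedComponentsWithStats(o)
    print(n)
    for i in range(1,k):
        if s[i,4]<30: continue
        q=p[l==i]; t=q[q[:,2]>0.052]
        r=cv2.minAreaRect(t[:,:2].astype(np.float32)*1000)
        print("orange",ce[i].round(),s[i,4],"z",np.nanpercentile(q[:,2],[50,95]).round(4),"rect",np.round(r[0],1),np.round(r[1],1),round(r[2],1),"r",np.hypot(*r[0]).round())
    red=((hsv[...,0]<5)|(hsv[...,0]>174))&(hsv[...,1]>150)&(z>.08)&(z<.2)
    print("knob",red.sum(),np.nanmedian(p[red],0).round(4),np.nanmax(z[red]).round(4) if red.any() else 0)
    # deck: bright/low-sat points in the stand region
    W=(p[...,0]>.35)&(p[...,0]<.75)&(p[...,1]>-.1)&(p[...,1]<.2)&(z>.03)&(z<.16)&(hsv[...,1]<60)
    q=p[W]; rng=np.random.default_rng(0);best=0
    for _ in range(3000):
        a=q[rng.choice(len(q),3,False)];nn=np.cross(a[1]-a[0],a[2]-a[0]);L=np.linalg.norm(nn)
        if L<1e-5: continue
        nn/=L; nn*=np.sign(nn[2])
        if abs(np.degrees(np.arccos(nn[2]))-30)>5: continue
        m=abs((q-a[0])@nn)<.003
        if m.sum()>best: best=m.sum();M=m
    t=q[M];c0=t.mean(0);nn=np.linalg.svd(t-c0)[2][2];nn*=np.sign(nn[2])
    yaw=np.arctan2(-nn[1],-nn[0]);print("deck",M.sum(),len(q),"tilt",np.degrees(np.arccos(nn[2])).round(2),"yaw",np.degrees(yaw).round(2),c0.round(4))
    np.savez(n+"_deck.npz",t=t)
    # outline
    ex=np.array([np.cos(yaw),np.sin(yaw)]);
    r=cv2.minAreaRect(t[:,:2].astype(np.float32)*1000);print(r)
    D2=t@np.c_[np.r_[ex,0],[-ex[1],ex[0],0],[0,0,1]]
    print("along/across/z pct",np.percentile(D2,[1,50,99],0).round(4))
D=np.load("top.npz")["c"]
cv2.imwrite("pics/c.png",cv2.cvtColor(np.hstack([cv2.resize(D[140:245,175:280],(400,400),interpolation=2),cv2.resize(D[160:265,270:375],(400,400),interpolation=2)]),cv2.COLOR_RGB2BGR))
E
python3 m.py
```

```text
scene
orange [308. 213.] 292 z [0.0569 0.0634] rect [861.4  12.4] [ 45.4 108.9] 54.0 r 862.0
orange [201. 211.] 326 z [0.0562 0.0632] rect [ 539.9 -231.2] [110.2  49.5] 23.8 r 587.0
orange [208. 253.] 328 z [0.0578 0.0653] rect [ 668.3 -342.9] [106.4  43.4] 82.2 r 751.0
knob 20 [0.6199 0.1541 0.132 ] 0.1389
deck 498 1473 tilt 29.33 yaw -18.76 [0.6534 0.017  0.093 ]
((643.273681640625, 57.225494384765625), (182.33746337890625, 192.30990600585938), 72.90167999267578)
along/across/z pct [[0.5037 0.1696 0.0324]
 [0.6233 0.2269 0.0998]
 [0.6858 0.2849 0.1338]]
top
orange [237. 122.] 403 z [0.0604 0.0643] rect [856.4  18.7] [ 42.2 111. ] 54.1 r 857.0
orange [347. 176.] 453 z [0.0604 0.0645] rect [ 664.6 -336.8] [109.   44.7] 81.7 r 745.0
orange [314. 217.] 421 z [0.0605 0.0642] rect [ 535.1 -224.3] [104.8  44.3] 22.4 r 580.0
knob 49 [0.6148 0.1596 0.1357] 0.1416
deck 1349 2541 tilt 30.06 yaw -16.26 [0.6473 0.023  0.0938]
((642.042724609375, 63.66968536376953), (184.0259552001953, 180.935791015625), 73.7216796875)
along/across/z pct [[0.5114 0.1499 0.0338]
 [0.6246 0.2036 0.0992]
 [0.6869 0.2573 0.1352]]
```

View pics/c.png

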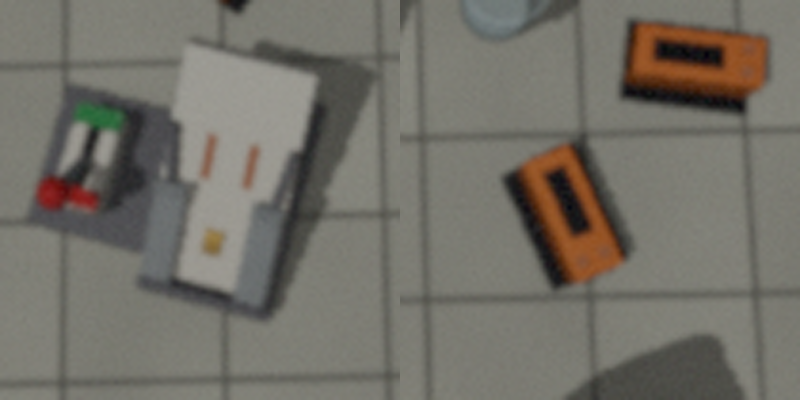

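The crop shows copper contacts on the lower-right, robot-side end of the near pack, so its nose already faces the base like the rail's. The lever is off, at the red mark. I'll refine the poses with close wrist views.

```bash
cat >> h.py <<'E'
def Tdown(yaw): return (R.from_euler('z',yaw,degrees=True)*R.from_euler('x',180,degrees=True))
def Trail(yaw): return (R.from_euler('z',yaw,degrees=True)*R.from_euler('y',-30,degrees=True)*R.from_euler('x',180,degrees=True))
def wrist(name):
    s=observe();f=grab_frame("wrist");M=np.array(f["mount"]);T=np.eye(4)
    T[:3,:3]=R.from_rotvec(s["tcp_rot"]).as_matrix();T[:3,3]=s["tool_pos"]
    p=cloud(f,T@M);np.savez(name+".npz",p=p,c=f["color"],T=T@M,K=f["camera_matrix"],d=f["dist_coeffs"])
    return f
def look(target,rot,d,M):
    return np.array(target)-rot.apply(M[:3,3]+d*M[:3,2])
E
python3 - <<'E'
from h import *
M=np.array(grab_frame("wrist")["mount"]);print(M.round(3))
for n,t,r,d in(("wp",[.535,-.225,.06],Tdown(22.5),.33),("ws",[.625,.03,.09],Trail(-16.5),.36)):
    pos=look(t,r,d,M);print(n,pos.round(3))
    try:
        goto(pos,r.as_rotvec())
        f=wrist(n)
        print(observe()["time"], observe()["tool_pos"].round(4))
    except MotionError as e: print(e);break
a=[np.load(n+".npz")["c"] for n in ("wp","ws")]
cv2.imwrite("pics/d.png",cv2.cvtColor(cv2.resize(np.hstack(a),(800,300),interpolation=cv2.INTER_AREA),cv2.COLOR_RGB2BGR))
E
```

```text
[[-0.    -0.972 -0.235  0.067]
 [ 1.    -0.     0.001 -0.001]
 [-0.001 -0.235  0.972 -0.179]
 [ 0.     0.     0.     1.   ]]
wp [ 0.545 -0.222  0.202]
1.775 [ 0.5443 -0.2227  0.2019]
ws [0.557 0.049 0.247]
3.0833 [0.5574 0.0485 0.2467]
```

View pics/d.png

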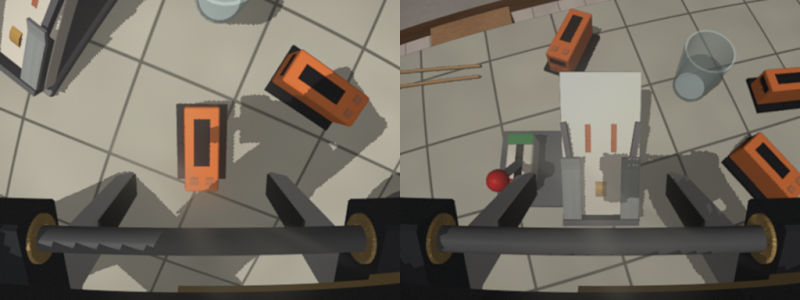

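Left view: the pack is centred at about (202,150), with its copper end toward the bottom. Right view: the rail is square-on around (600,150) and the red knob is at (497,181). Now I'll fit the poses.

```bash
cat > m2.py <<'E'
from h import *
from scipy.optimize import least_squares
D=np.load("wp.npz");p=D["p"];hsv=cv2.cvtColor(D["c"],cv2.COLOR_RGB2HSV);z=p[...,2]
near=np.hypot(p[...,0]-.535,p[...,1]+.226)<.09
for nm,lo,hi in(("top",.05,.075),("foot",.003,.014)):
    q=p[near&(z>lo)&(z<hi)]
    print(nm,len(q),np.median(q[:,2]).round(4),[np.round(v,1) for v in cv2.minAreaRect(q[:,:2].astype(np.float32)*1000)])
print("table z",np.nanmedian(z[np.abs(z)<.02]).round(4))
D=np.load("ws.npz");p=D["p"];hsv=cv2.cvtColor(D["c"],cv2.COLOR_RGB2HSV);z=p[...,2]
red=((hsv[...,0]<5)|(hsv[...,0]>174))&(hsv[...,1]>120)&(z>.095)&(z<.2)
q=p[red];s=least_squares(lambda c:np.linalg.norm(q-c,axis=1)-.014,q.mean(0)-[0,0,.01],loss="soft_l1",f_scale=.001)
print("knob",red.sum(),s.x.round(4),"rms",np.sqrt(np.mean(s.fun**2)).round(4))
W=(p[...,0]>.5)&(p[...,0]<.85)&(p[...,1]>-.1)&(p[...,1]<.12)&(z>.03)&(z<.16)
q=p[W]
e=R.from_euler('z',-16.5,degrees=True)*R.from_euler('y',-30,degrees=True)
h=q@e.as_matrix()[:,2]; hist,b=np.histogram(h,np.arange(h.min(),h.max(),.001));hc=b[hist.argmax()]
M=abs(h-hc)<.004
for _ in range(4):
    t=q[M];c0=t.mean(0);n=np.linalg.svd(t-c0)[2][2];n*=np.sign(n[2]);M=abs((q-c0)@n)<.0025
print("tilt",np.degrees(np.arccos(n[2])).round(2),"planeyaw",np.degrees(np.arctan2(-n[1],-n[0])).round(2),len(t))
# edge-based yaw: image points on deck upper part, left/right borders
for yaw in (np.degrees(np.arctan2(-n[1],-n[0])),):
    for it in range(3):
        E=(R.from_euler('z',yaw,degrees=True)*R.from_euler('y',-30,degrees=True)).as_matrix()
        u=t@E; xm=u[:,0].max()
        xs=np.arange(xm-.055,xm-.008,.003);L=[];Rr=[]
        for x in xs:
            k=u[(u[:,0]>=x)&(u[:,0]<x+.003)];L.append(k[:,1].max());Rr.append(k[:,1].min())
        a=np.polyfit(xs,L,1);b=np.polyfit(xs,Rr,1)
        print("yaw",yaw.round(2),"slopes",a[0].round(3),b[0].round(3),"width",np.mean(np.array(L)-Rr).round(4),"yc",np.mean((np.array(L)+Rr)/2).round(4),"xmax",np.percentile(u[:,0],[99,100]).round(4))
        yaw+=np.degrees((a[0]+b[0])/2)
    E=(R.from_euler('z',yaw,degrees=True)*R.from_euler('y',-30,degrees=True)).as_matrix()
    u=t@E; yc=np.mean((np.array(L)+Rr)/2); top=[u[(abs(u[:,1]-yc-o)<.004),0].max() for o in np.arange(-.04,.041,.01)]
    xt=np.median(top);zd=np.median(u[:,2])
    O=E@[xt-.150,yc,zd];print("xtop",np.round(top,4),"rail origin",O.round(4),"yaw",yaw.round(2))
    # walls/lips check: histogram of heights across at rail x -30..10
    v=(q-O)@E;k=v[(v[:,0]>-.03)&(v[:,0]<.01)]
    for y in np.arange(-.06,.0601,.004):
        j=k[abs(k[:,1]-y)<.002];print(f"{y*1000:.0f}:{np.median(j[:,2])*1000 if len(j) else -99:.1f}",end=" ")
    print("\nknob in rail level frame",(R.from_euler('z',-yaw,degrees=True).apply(s.x-O)).round(4))
    brass=(v[:,0]>-.03)&(v[:,0]<0)&(abs(v[:,1])<.02)&(v[:,2]>.002)&(v[:,2]<.008);print("bump",brass.sum(),v[brass].mean(0).round(4) if brass.any() else "")
    st=(v[:,0]<-.05)&(v[:,2]>.012)&(v[:,2]<.022)&(abs(v[:,1])<.025);print("stop",st.sum(),np.percentile(v[st,0],[5,95]).round(4) if st.any() else "")
E
python3 m2.py
```

```text
top 4862 0.0598 [array([ 536.4, -226.1]), array([111.1,  44. ]), np.float64(21.8)]
foot 1839 0.0075 [array([ 535.6, -226.3]), array([110.3,  72.2]), np.float64(22.2)]
table z -0.0003
knob 625 [0.6157 0.1623 0.1233] rms 0.0006
tilt 29.98 planeyaw -16.39 14028
yaw -16.39 slopes 0.001 0.028 width 0.1091 yc 0.2048 xmax [0.6623 0.6636]
yaw -15.57 slopes -0.013 0.016 width 0.1091 yc 0.1954 xmax [0.6645 0.666 ]
yaw -15.48 slopes -0.014 0.014 width 0.1091 yc 0.1944 xmax [0.6648 0.6663]
xtop [0.6658 0.6659 0.666  0.6661 0.6663 0.6654 0.6656 0.6657 0.666 ] rail origin [0.5928 0.0376 0.0595] yaw -15.47
-60:-99.0 -56:-99.0 -52:15.5 -48:15.3 -44:15.5 -40:15.4 -36:15.4 -32:15.3 -28:14.6 -24:0.3 -20:0.1 -16:0.2 -12:0.1 -8:0.3 -4:1.5 0:1.1 4:1.2 8:1.0 12:-0.1 16:-0.1 20:-0.1 24:-0.4 28:-0.2 32:14.7 36:14.5 40:14.8 44:14.7 48:14.7 52:14.5 56:14.5 60:-99.0 
knob in rail level frame [-0.0112  0.1263  0.0638]
bump 198 [-0.0141  0.0012  0.0035]
stop 463 [-0.0648 -0.0553]
```

```bash
cat > m3.py <<'E'
from h import *
D=np.load("ws.npz");p=D["p"];O=np.array([.5928,.0376,.0595])
for yaw in (-15.5,-16.4):
    E=(R.from_euler('z',yaw,degrees=True)*R.from_euler('y',-30,degrees=True)).as_matrix()
    v=((p-O)@E).reshape(-1,3);v=v[np.isfinite(v[:,0])]
    print("yaw",yaw)
    for lab,x0,x1,hlo,hhi,ylo,yhi,f in(("lipL in",-.05,.015,.012,.018,.015,.06,lambda k:k.min()),("lipR in",-.05,.015,.012,.018,-.06,-.015,lambda k:k.max()),
      ("lipL out",-.05,.015,.012,.018,.015,.07,lambda k:k.max()),("lipR out",-.05,.015,.012,.018,-.07,-.015,lambda k:k.min()),
      ("deckL",.09,.148,-.003,.003,.02,.07,lambda k:k.max()),("deckR",.09,.148,-.003,.003,-.07,-.02,lambda k:k.min())):
        X=[];Y=[]
        for x in np.arange(x0,x1,.003):
            k=v[(v[:,0]>=x)&(v[:,0]<x+.003)&(v[:,2]>hlo)&(v[:,2]<hhi)&(v[:,1]>ylo)&(v[:,1]<yhi),1]
            if len(k)>2: X.append(x+.0015);Y.append(f(k))
        if len(X)>4:
            X=np.array(X);Y=np.array(Y);a=np.polyfit(X,Y,1);r=abs(Y-np.polyval(a,X));m=r<=np.percentile(r,80);a=np.polyfit(X[m],Y[m],1)
            print(lab,len(X),"slope deg",np.degrees(a[0]).round(2),"y mean",Y[m].mean().round(4))
    t=[];ys=np.arange(-.048,.05,.004)
    for y in ys: t.append(v[(abs(v[:,1]-y)<.002)&(abs(v[:,2])<.003),0].max())
    print("top slope",np.degrees(np.polyfit(ys,t,1)[0]).round(2))
E
python3 m3.py
```

```text
yaw -15.5
lipL in 22 slope deg -0.72 y mean 0.0295
lipR in 22 slope deg 0.23 y mean -0.0271
lipL out 22 slope deg -0.74 y mean 0.0553
lipR out 22 slope deg -0.96 y mean -0.0525
deckL 20 slope deg -0.38 y mean 0.0544
deckR 20 slope deg 0.86 y mean -0.0546
top slope -0.06
yaw -16.4
lipL in 22 slope deg -0.03 y mean 0.0292
lipR in 22 slope deg 1.0 y mean -0.0274
lipL out 22 slope deg 0.08 y mean 0.0549
lipR out 22 slope deg -0.27 y mean -0.0528
deckL 20 slope deg -0.03 y mean 0.0561
deckR 20 slope deg 1.72 y mean -0.053
top slope -0.83
```

Rail yaw is about -16.3° with its origin near (0.593, 0.039, 0.060). The lip, bump and stop positions agree with the drawing. Next: grasp, lift and place on the entry.

```bash
cat >> h.py <<'E'
YAW=-16.3;O=np.array([.5931,.0388,.0600])
RE=R.from_euler('z',YAW,degrees=True)*R.from_euler('y',-30,degrees=True)
RT=Trail(YAW).as_rotvec()
def rail(x,y=0,z=0): return O+RE.apply([x,y,z+.023])   # TCP for pack origin at rail (x,y,z)
def st(l):
    s=observe();print(l,"t",round(s["time"],2),"F",RE.inv().apply(s["wrist_force"]).round(1),"packrail",(RE.inv().apply(s["tool_pos"]-O)-[0,0,.023]).round(4),"open",round(s["opening"],4),"grip",round(s["grip_force"],1),flush=True)
E
python3 - <<'E'
from h import *
g=Tdown(22.1).as_rotvec();P=np.array([.5358,-.2262,0])
for q,r in((P+[0,0,.023],g),(P+[0,0,.23],g),(rail(110e-3,0,.09),RT),(rail(.11),RT),(rail(0),RT)): print(inverse_kinematics(q,r) is not None)
command_gripper(.075,40)
goto(P+[0,0,.12],g)
servo_line(P+[0,0,.023],vel=.12,f_stop=15)
command_gripper(.03,40);st("grip")
servo_line(P+[0,0,.22],vel=.2);st("lift")
goto(rail(.11,0,.08),RT);st("above")
servo_line(rail(.11,0,.015),vel=.15)
pause(.2);st("near")
f=wrist("wg");cv2.imwrite("pics/e.png",cv2.cvtColor(f["color"],cv2.COLOR_RGB2BGR))
E
```

```text
True
True
True
True
True
grip t 6.41 F [ 0.5 -0.3  2. ] packrail [-0.0015 -0.2705 -0.0646] open 0.0435 grip 40.0
lift t 7.54 F [-2.5  0.2 -4.5] packrail [ 0.0956 -0.2703  0.1049] open 0.044 grip 40.0
above t 8.75 F [-2.9 -0.9 -4.6] packrail [ 0.1099 -0.0007  0.0796] open 0.0439 grip 40.0
near t 9.53 F [-3.2 -0.1 -4.2] packrail [1.107e-01 1.000e-04 1.600e-02] open 0.0442 grip 40.0
```

View pics/e.png

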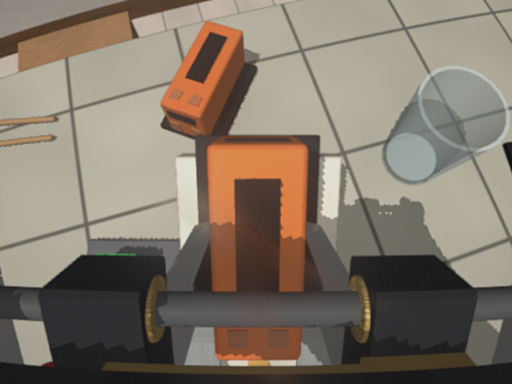

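The pack is held square over the upper deck, with the foot edges at columns 196 and 319 against deck edges at 178 and 341. Next I'll lower it to contact and slide it to the lip entry.

```bash
python3 - <<'E'
from h import *
print(servo_line(rail(.11,0,-.004),vel=.03,f_stop=7));st("down")
z=(RE.inv().apply(observe()["tool_pos"]-O))[2]-.023
np.save("z.npy",z)
z+=.0005
command_gripper(.03,25)
servo_line(rail(.11,0,z),vel=.02);st("eased")
print(servo_line(rail(.058,0,z),vel=.06,f_stop=12));st("in mouth")
E
```

```text
True
down t 10.11 F [ 0.8 -0.5  3.9] packrail [ 0.1099 -0.     -0.0007] open 0.044 grip 40.0
eased t 10.57 F [-1.7 -0.8 -1.3] packrail [ 1.095e-01 -1.000e-04 -5.000e-04] open 0.0439 grip 25.0
False
in mouth t 11.59 F [-2.8 -0.6 -4.7] packrail [ 0.0584  0.     -0.0001] open 0.0438 grip 25.0
```

```bash
python3 - <<'E'
from h import *
z=float(np.load("z.npy"))+.0002
command_gripper(.03,40)
print(servo_line(rail(.02,0,z),vel=.05,f_stop=28));st("past")
print(servo_line(rail(-.004,0,z),vel=.03,f_stop=28));st("end")
pause(.3);st("hold")
f=wrist("wh");cv2.imwrite("pics/f.png",cv2.cvtColor(f["color"],cv2.COLOR_RGB2BGR))
E
```

```text
False
past t 12.72 F [-4.9  0.6  8.4] packrail [ 0.0193  0.     -0.0005] open 0.044 grip 40.0
True
end t 13.43 F [ 3.8 -0.8 -2.7] packrail [ 0.0002  0.     -0.0002] open 0.0436 grip 40.0
hold t 13.72 F [ 3.5 -1.5 -2.5] packrail [ 0.0002  0.0001 -0.0002] open 0.0438 grip 40.0
```

View pics/f.png

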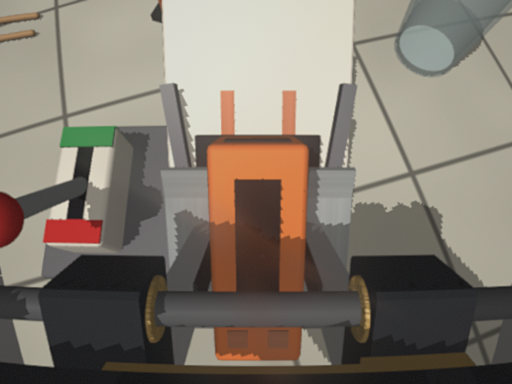

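The pack sits under the lips, has not slipped in the grip (rear foot edge still at row 136), and stopped hard at x = 0.2 mm. I'll press once more, release, and back off square to the deck.

```bash
python3 - <<'E'
from h import *
print(servo_line(rail(-.006,0,0),vel=.02,f_stop=32));st("press")
command_gripper(.07,40);pause(.2);st("open")
servo_line(rail(0,0,.06),vel=.12);servo_line(rail(-.03,0,.16),vel=.2);pause(.2);st("off")
f=wrist("wi");cv2.imwrite("pics/g.png",cv2.cvtColor(f["color"],cv2.COLOR_RGB2BGR))
p=np.load("wi.npz")["p"];v=(p-O)@RE.as_matrix()
v=v[np.isfinite(v[...,0])]
t=v[(v[:,2]>.055)&(v[:,2]<.065)&(abs(v[:,1])<.03)]
print("top z",np.median(t[:,2]).round(4),[np.round(a,1) for a in cv2.minAreaRect(t[:,:2].astype(np.float32)*1000)],"xmax",t[:,0].max().round(4))
k=v[(v[:,2]>.004)&(v[:,2]<.011)&(abs(v[:,1])<.036)&(v[:,0]>.03)&(v[:,0]<.07)];print("foot tail x",np.percentile(k[:,0],[50,98]).round(4))
q=p.reshape(-1,3);c=np.load("wi.npz")["c"];h=cv2.cvtColor(c,cv2.COLOR_RGB2HSV).reshape(-1,3)
m=((h[:,0]<5)|(h[:,0]>174))&(h[:,1]>120)&(q[:,2]>.1)&(q[:,2]<.16);print("knob pts",m.sum(),q[m].mean(0).round(3) if m.any() else "")
E
```

```text
True
press t 14.12 F [ 4.4 -2.3 -3.3] packrail [-0.0006  0.0001  0.0008] open 0.0435 grip 40.0
open t 14.93 F [ 0.   0.3 -0.1] packrail [-0.0007  0.0002  0.0009] open 0.0698 grip 0.0
off t 16.45 F [-0.2 -0.3  0.2] packrail [-0.0303 -0.0003  0.1589] open 0.0695 grip 0.0
top z 0.0596 [array([-85.2,  -0.5]), array([ 59.4, 279.8]), np.float64(89.9)] xmax 0.0547
foot tail x [0.0448 0.0538]
knob pts 718 [0.611 0.16  0.132]
```

View pics/g.png

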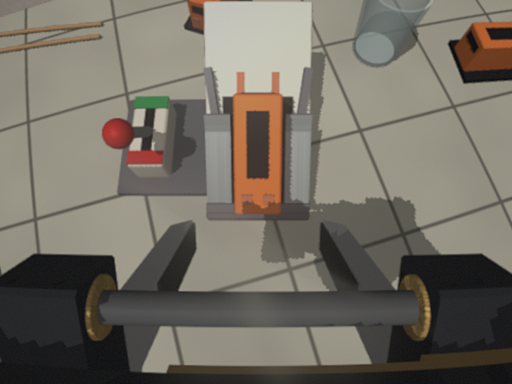

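The pack's tail is at rail x = 54.7 mm against a nominal 55, so it is home. The knob at (118,133) is still off. Now I'll push the lever over with closed fingers.

```bash
python3 - <<'E'
from h import *
K=np.array([.6157,.1623,0]);ex=np.array([np.cos(np.radians(YAW)),np.sin(np.radians(YAW)),0]);r=Tdown(YAW).as_rotvec()
A=lambda d,z:K+ex*d+[0,0,z]
command_gripper(0,20)
goto(A(-.055,.2),r)
servo_line(A(-.055,.112),vel=.15,f_stop=15);st("down")
print(servo_line(A(.03,.112),vel=.06,f_stop=25));st("mid")
print(servo_line(A(.070,.112),vel=.05,f_stop=18));st("end")
print("d",((observe()["tool_pos"]-K)@ex).round(4))
servo_line(A(.03,.112),vel=.1);servo_line(A(.02,.24),vel=.2)
goto(A(-.12,.27),Trail(YAW).as_rotvec());pause(.2);st("off")
f=wrist("wj");cv2.imwrite("pics/h.png",cv2.cvtColor(f["color"],cv2.COLOR_RGB2BGR))
D=np.load("wj.npz");p=D["p"].reshape(-1,3);h=cv2.cvtColor(D["c"],cv2.COLOR_RGB2HSV).reshape(-1,3)
m=((h[:,0]<5)|(h[:,0]>174))&(h[:,1]>120)&(p[:,2]>.1)&(p[:,2]<.16);print("knob",m.sum(),((p[m].mean(0)-K)@ex).round(4),p[m].mean(0).round(4))
E
```

```text
down t 19.12 F [ 0.2 -0.4 -0.2] packrail [-0.0319  0.125   0.057 ] open 0.0002 grip 0.0
False
mid t 20.68 F [ 0.3  0.3 -0.4] packrail [0.0406 0.1249 0.0136] open 0.001 grip 0.0
True
end t 21.38 F [-4.4  0.5 11.3] packrail [ 0.0704  0.125  -0.0044] open 0.0001 grip 4.8
d 0.0646
off t 23.65 F [-0.2  0.5  0.5] packrail [-0.0096  0.1247  0.2243] open 0.0003 grip 0.0
knob 396 0.0807 [0.6932 0.14   0.1321]
```

View pics/h.png

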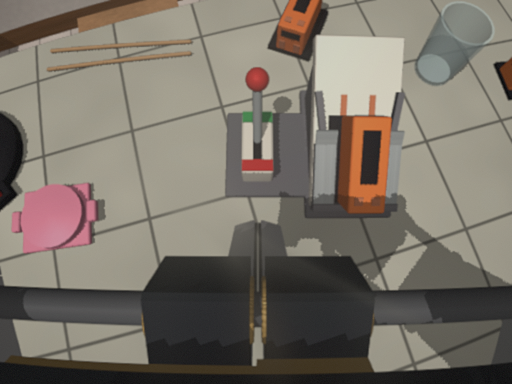

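The lever now leans over the green mark, with the knob at (257,79), about 86 mm from its start. The pack is still home, and the jar and mould have not moved. The bowl is out of this view.

```bash
python3 -c "
from h import *
print(close_job())"
```

```text
the job is handed in; nothing more can be done
None
```

The battery pack is fully home in the charging stand, and the lever was then thrown over to the green-marked notch; I handed the job in at about 24 s of the 54 s limit, without touching the bowl, jar or mould.

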